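Close and lock the sliding jaw of a bench-block jig through its L slot

TASK

Fix the steel bench block in the holding jig: with the fingertips, push the black knob along the long leg of the L-shaped slot until the jaw has brought the block fully home against the end fence, then turn the corner and push the knob sideways to the very end of the short leg, so that the jaw is locked. Only push the knob, gently and without gripping it. Leave the block itself to the jaw, do not touch it, and leave the small things lying around where they are.

Things in the scene. Friction and masses are not known exactly. Their poses are not given: they have to be found in the camera images.
- jig: Holding jig screwed to the bench, aluminium base 240 (x) x 130 (y) x 10 mm. Origin: centre of its underside. x points along the slot's long leg, from its open start to the fence; y along the short leg, from the corner to the locked end. Steel fence across the far end: near face at x = +100 mm, 36 mm high. Fixed steel gate plate with the slot: x -118 to 0, y -60 to +60, top 36 mm above the bench.
- corner (a point): Corner of the L slot (15 mm wide), on the gate plate's top: where the knob's axis stands after the long leg, jig x = -25, y = -15 mm. The long leg runs to here from jig x = -85, y = -15. Axes as the jig's. The inner corner is rounded to 6 mm. Before the corner the slot stops the knob going sideways; in the short leg it stops it going back.
- slot_end (a point): Locked end of the short leg, on the gate plate's top: where the knob's axis stands at the very end, jig x = -25, y = +15 mm, 30 mm from the corner. Axes as the jig's.
- carriage (a joint): Travel in m of the carriage with the jaw (64 mm wide, 19 mm high, rubber face) along the jig's x: 0 = open, 0.060 = hard stop, jaw 44.5 mm from the fence. It starts between 0 and 0.020, has no spring and stays where it is left. Pushing it takes about 3 N, and 5 to 9 N while the jaw also shoves the block.
- follower (a joint): Travel in m of the knob and its pin along the jig's y, across the carriage: 0 = in the long leg, 0.030 = hard stop at the locked end of the short leg. It can leave 0 only with the carriage almost fully home. Starts at 0; takes about 2 N; no spring.
- knob: Black square knob, 30 x 30 mm, 36 mm high; its axes are the jig's (side faces -x, +x, -y, +y: knob_c1 to knob_c4). Origin: its centre, 60 mm above the bench (top 78, underside 42). It rides over the gate plate (top 36 mm) on a 12 mm steel pin that runs in the slot, and cannot be lifted off. In the jig's frame it stands at x = -85 mm + carriage, y = -15 mm + follower.
- bench_block: Loose ground steel block, 44 (x) x 68 (y) x 28 mm, about 0.7 kg, standing on the jig's base between jaw and fence, its x along the jig's x within 0.06 rad. Origin: centre of its underside. Against the fence its origin is at x = +78 mm in the jig's frame.
- copper_disc: Dark copper disc, 24 mm in diameter, 6 mm thick, lying on the jig's base beside the block. Origin: centre of its underside. To be left alone.
- tweezers: Brass-coloured tweezers, 150 (x) x 17 x 10 mm, lying on the bench beside the jig on its -y side. Origin: centre of the underside. To be left alone.
- battery: Green and yellow battery, 50 (y) x 15 x 15 mm, lying beside the jig on its +y side. Origin: centre of the underside. To be left alone.
- mandrel: Steel ring mandrel, tapered rod 269 (x) x 24 x 24 mm, lying at the back. Origin: centre of the underside. To be left alone.
- file: Needle file with red handle, 150 (y) x 13 x 13 mm, lying to the right. Origin: centre of the underside. To be left alone.
- dropper_bottle: Small amber bottle with black dropper, 33 mm across, 102 mm tall, standing at the right. Origin: centre of the underside. To be left alone.

How it is judged:
By the outcome, as a careful person would: the job done as asked, in the order asked, and still so for the second after the job is handed in, with the robot touching nothing.
It also fails if it takes over 38 s, if anything falls off the work surface, if the arm or the gripper's body presses on something with over 40 N, if the wrist force passes 120 N, or if a joint passes its speed limit or range.

ROBOT

A 7-joint arm with a two-finger parallel gripper is mounted at the origin on the work surface; the furniture and walls round the work are solid. World frame = base frame: x ahead of the robot, y to its left, z up, the work surface at z = 0. Lengths are in mm, angles in rad, forces in N, time in s.
With the tool pointing down it reaches from about 425 to 875 mm from the base axis. Payload 4.7 kg.
Tool frame: the origin (TCP) lies where the fingers leave the gripper's body, on its centre line; the fingertips stand manip.tips_ahead ahead of it and the grasp point (between the pads) lies 51 mm ahead of it (manip.tips_ahead is the distance from the TCP to the fingertips, in mm); z points along the fingers, y is the line along which they close (so a half turn about z gives the same grasp; the last joint's range is limited). The gripper opens to 87 mm and grips with 3 to 60 N. Pads are 19 mm wide; open, the fingers measure 117 mm over their backs; the gripper's body (75 mm by 190 mm) begins 51 mm behind the grasp point.
Start: joints at [-1.238, 0.321, -0.07, 1.45, 0.023, 1.371, -0.057], TCP at [203.751, 617.255, 292.287] pointing down, gripper open.
Joint ranges: [-2.86, 2.86], [-0.3, 2.09], [-1.38, 1.24], [0.06, 2.45], [-1.56, 4.7], [0.09, 2.05], [-2.69, 2.69]. Speed limits (rad/s): [2.57, 2.57, 3.14, 3.14, 3.14, 3.14, 3.14].

INTERFACE

Orientations are given as a rotation vector (axis times angle).
In Python, from rig import manip, grab_frame, camera_info, order gives the robot as it stands. The module is installed in compiled form; this text tells all that it offers.
- The arm moves only by the shell command python3 -m handwheel 'ROWS' [OPENING] [FORCE]. ROWS is JSON, a list of rows, each a list of 2 entries, a list of its own where there are three numbers: the shift along the tool's x, y, z in mm, then the turn about the tool's z in degrees. A call has 1 to 10 rows; each row is the pose to reach, as a shift and turn from the pose commanded when the call began, along the tool's axes at that moment; what a row does not reach only later rows make up. A row lasts 1/10 s, in which the tool goes at most 50 mm and 8.59 degrees, less where a joint would pass 70% of its speed; a pose out of reach is approached as far as the arm can. A call with a gripper value outside its range is refused whole. OPENING is the opening, from 0 (shut) to 1 (fully open), set as the call begins (- or left out, the last holds). The fingers move at their own pace and stop on an object; FORCE is the grip in N (left out, the last holds). Time passes only in rows, so rows that repeat a pose let the fingers close. It gives the time, the measured TCP pose, the force, the opening and the grip force at its end, in the units of the state.
- manip.state(): the state, without advancing time (a new reading comes with each control period).
- grab_frame(name): name is "scene" or "top"; returns the picture (384x512x3 uint8, blue, green, red); there is no depth.
- camera_info(name): a dict with "intrinsics" (3x3 intrinsics, pixels), "world_from_camera" (4x4, takes a point from camera to world coordinates). Camera axes: x right, y up, looking along -z (the intrinsics and any distortion apply to the point x, -y, -z); pixel columns grow to the right and rows downward; lengths in mm; the calibration is good to about 2 mm. A picture is of the moment at which its call begins. camera_info takes no time and is no camera call.
- order.close_job(): hands the job in; it is judged then, once.
The state is a dict: "t": time; "joint_pos": joint angles; "qvel": joint speeds; "joint_torque": joint torques, N m; "ee_pos": TCP position; "tcp_rot": TCP orientation; "wrist_force": force on the tool from outside, world axes, zero at the start; "torque": the same for the moment, N m; "finger_gap": finger opening in mm; "grip_force": force on a finger pad.
Only numpy, scipy, OpenCV 4.12 (cv2) and the standard library are available. Lean on these libraries where they do the work, as an engineer would, in place of code of your own. Each camera call takes 0.05 s, during which the arm holds its last target. There are 200 camera calls.

## Working session

There is one attempt and no reset: what is moved stays moved. The work goes in short steps, Python scripts to look and compute and a shell command to move; the robot and the scene stay as the last step left them, time stands still between calls to the robot, and variables do not carry over. Pictures are saved under pics/ and viewed, at most 10 in all, crops included, and the job is handed in when it is done.

```bash
mkdir -p pics
python3 - <<'E'
from rig import manip, grab_frame, camera_info
import cv2,numpy as np
np.set_printoptions(suppress=True,precision=4)
for n in("scene","top"):
    f=grab_frame(n); cv2.imwrite(f"pics/{n}0.png",f)
    c=camera_info(n); print(n,c)
print(manip.tips_ahead); print(manip.state())
E
```

```text
scene {'intrinsics': array([[468.4419,   0.    , 253.5839],
       [  0.    , 468.4419, 197.6652],
       [  0.    ,   0.    ,   1.    ]]), 'world_from_camera': array([[   0.4398,    0.6985,   -0.5645,   82.7962],
       [  -0.8981,    0.3412,   -0.2774, -309.4963],
       [  -0.0011,    0.629 ,    0.7774,  753.6048],
       [   0.    ,    0.    ,    0.    ,    1.    ]])}
top {'intrinsics': array([[497.7554,   0.    , 254.7211],
       [  0.    , 497.7554, 197.9782],
       [  0.    ,   0.    ,   1.    ]]), 'world_from_camera': array([[  0.0156,   0.9847,  -0.1736, 465.4488],
       [ -0.9995,   0.0108,  -0.0288, -68.3992],
       [ -0.0265,   0.1739,   0.9844, 945.0211],
       [  0.    ,   0.    ,   0.    ,   1.    ]])}
69.7
{'t': 0.1, 'joint_pos': array([-1.2379,  0.3218, -0.0701,  1.4516,  0.0226,  1.3708, -0.0569]), 'qvel': array([-0.0003, -0.0016,  0.0011, -0.0026, -0.0012,  0.0006,  0.0001]), 'joint_torque': array([  0.0005, -49.2576,  -0.4051, -31.3397,  -0.064 ,   0.0396,
         0.0001]), 'ee_pos': array([203.6698, 616.8541, 291.2504]), 'tcp_rot': array([-0.4987, -3.1016,  0.0028]), 'wrist_force': array([ 1.0154,  0.3145, -0.3898]), 'torque': array([ 0.0221,  0.0172, -0.0279]), 'grip_force': 0.0, 'finger_gap': 87.20697220481955}
```

View pics/scene0.png

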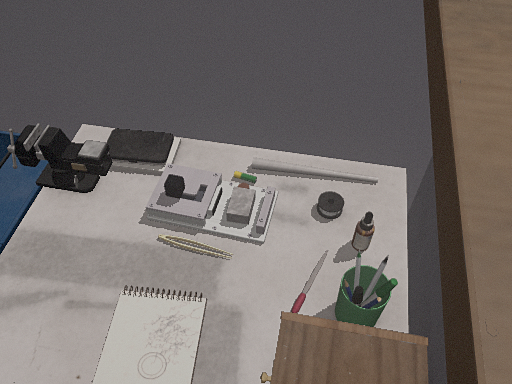

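View pics/top0.png

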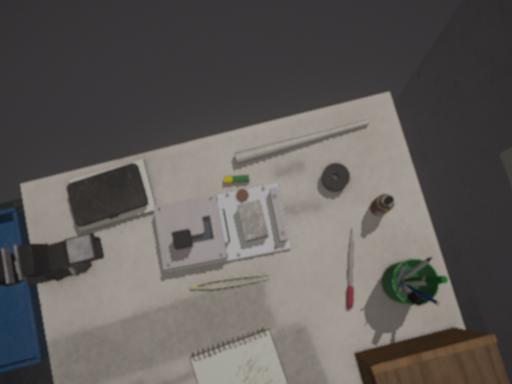

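The top view shows the jig at about (155–290, 185–270), with the knob near (182,240) and the slot's short leg ending near (207,220). The scene view has the knob at about (175,187). I'll enlarge both.

Run:
```python
import cv2,numpy as np
a=cv2.imread('pics/top0.png')[175:285,145:300]; b=cv2.imread('pics/scene0.png')[160:250,140:290]
cv2.imwrite('pics/tc.png',cv2.resize(a,None,fx=5,fy=5,interpolation=cv2.INTER_CUBIC))
cv2.imwrite('pics/sc.png',cv2.resize(b,None,fx=5,fy=5,interpolation=cv2.INTER_CUBIC))
```

```text
(no output)
```

View pics/tc.png

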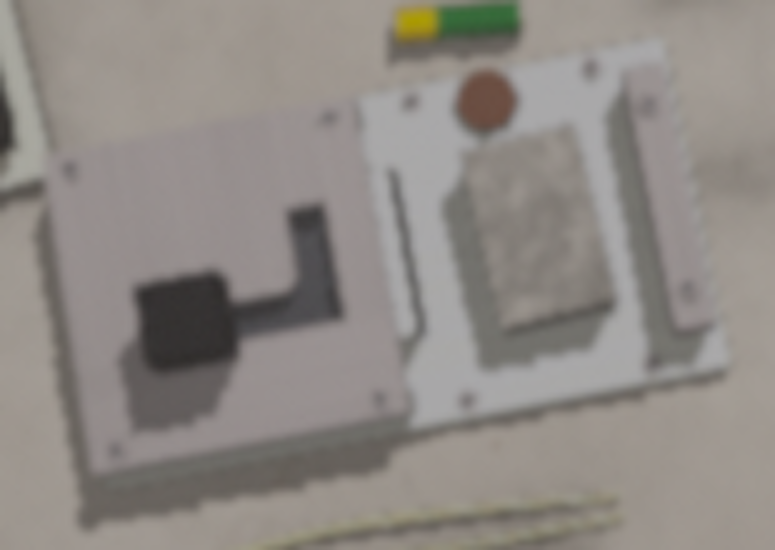

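View pics/sc.png

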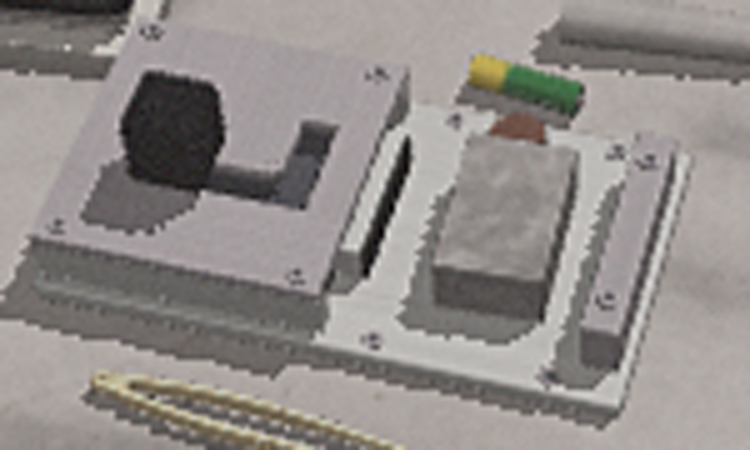

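The crops give the gate-plate, base and slot corners cleanly, and the knob top is at crop (135–238, 272–370). Next I fit the jig pose from those corners.

```bash
cat > h.py <<'E'
import cv2,numpy as np
from rig import manip, grab_frame, camera_info
np.set_printoptions(suppress=True,precision=3)
def ray(n,u,v,z):
    c=camera_info(n);K=c['intrinsics'];T=c['world_from_camera']
    d=T[:3,:3]@np.array([(u-K[0,2])/K[0,0],-(v-K[1,2])/K[1,1],-1]);o=T[:3,3]
    return (o+d*(z-o[2])/d[2])
def fit(J,W):
    J=np.array(J,float);W=np.array(W);a=(J-J.mean(0))@[1,1j];b=(W-W.mean(0))@[1,1j]
    th=np.angle((a.conj()*b).sum());R=np.array([[np.cos(th),-np.sin(th)],[np.sin(th),np.cos(th)]])
    t=W.mean(0)-R@J.mean(0);return th,R,t,W-(J@R.T+t)
E
python3 - <<'E'
from h import *
P={'top':((145,175),[(45,155,-118,60,36),(352,97,0,60,36),(408,408,0,-60,36),(92,470,-118,-60,36),(665,40,120,65,10),(727,370,120,-65,10),(343,315,-17.5,-22.5,36),(322,205,-17.5,22.5,36),(288,210,-32.5,22.5,36)]),
'scene':((140,160),[(130,18,-118,60,36),(410,68,0,60,36),(325,297,0,-60,36),(35,240,-118,-60,36),(690,155,120,65,10),(618,410,120,-65,10),(337,124,-17.5,22.5,36),(303,124,-32.5,22.5,36),(303,208,-17.5,-22.5,36)])}
for n,(o,L) in P.items():
    J=[l[2:4] for l in L];W=[ray(n,o[0]+l[0]/5,o[1]+l[1]/5,l[4])[:2] for l in L]
    th,R,t,r=fit(J,W);print(n,th,t);print(r.round(1).tolist())
    for nm,q in(('corner',(-25,-15)),('end',(-25,15)),('start',(-85,-15))): print(nm,R@q+t)
    im=cv2.imread(f'pics/{n}0.png');x0,y0=(165,222) if n=='top' else (155,170)
    m=(cv2.cvtColor(im,cv2.COLOR_BGR2GRAY)[y0:y0+35,x0:x0+32]<60).astype('uint8')
    k,l,s,c=cv2.connectedComponentsWithStats(m);i=1+s[1:,4].argmax();print(s[i],c[i]+[x0,y0])
    if n=='top':
        for z,Q in((78,[(135,288),(218,272),(238,350),(150,370)]),):
            w=np.array([ray(n,145+a/5,175+b/5,z)[:2] for a,b in Q]);print('knobtop jig',((w-t)@R).round(1).tolist(), ((w.mean(0)-t)@R))
    else:
        w=np.array([ray(n,140+a/5,160+b/5,78)[:2] for a,b in [(148,72),(210,75),(222,118),(122,130)]]);print(((w-t)@R).round(1).tolist())
E
```

```text
top -1.3731613418842865 [573.864  19.313]
[[-1.0, -1.4], [-1.0, 0.5], [1.8, 0.2], [0.9, -0.9], [-1.2, 0.4], [0.4, 1.8], [2.0, 0.4], [-1.5, 0.6], [-0.6, -1.6]]
corner [554.247  40.881]
end [583.663  46.772]
start [542.466  99.713]
[  8   9  23  18 286] [182.248 239.297]
knobtop jig [[-84.1, -2.4], [-54.5, -2.2], [-51.9, -30.5], [-83.3, -31.7]] [-68.444 -16.696]
scene -1.35482348385774 [573.374  21.323]
[[-0.9, 2.3], [0.6, -1.2], [1.0, -2.3], [0.7, -3.0], [-1.7, 0.3], [-1.6, 1.1], [1.4, 1.7], [-1.4, -0.7], [1.9, 1.8]]
corner [553.365  42.528]
end [582.668  48.957]
start [540.507 101.134]
[  9   5  23  24 394] [174.609 186.551]
[[-83.9, -1.3], [-60.0, 2.9], [-48.4, -16.8], [-83.2, -31.5]]
```

Run:
```python
from h import *
def tri(a,b):
    A=[];B=[]
    for n,p in(('top',a),('scene',b)):
        o=ray(n,*p,900);d=ray(n,*p,0)-o;d/=np.linalg.norm(d);M=np.eye(3)-np.outer(d,d);A.append(M);B.append(M@o)
    return np.linalg.solve(sum(A),sum(B))
print('vice jaw',tri((83,250),(95,148)),'vice black',tri((50,255),(52,145)),'knob',tri((182.2,239.3),(174.6,186.5)))
th=-1.365;t=np.array([573.6,20.3]);R=np.array([[np.cos(th),-np.sin(th)],[np.sin(th),np.cos(th)]])
s=manip.state();from scipy.spatial.transform import Rotation as Ro
T=Ro.from_rotvec(s['tcp_rot']).as_matrix();print(T)
w=np.append(R@[-113,-15]+t,210.);print('pre target',w,'tool shift',T.T@(w-s['ee_pos']))
ang=np.degrees(np.arctan2(T[1,1],T[0,1])-(th+np.pi/2));print('turn',ang)
```

```text
vice jaw [519.54  241.051 120.255] vice black [500.952 311.025 114.54 ] knob [544.421  86.852  60.55 ]
[[-0.95   0.313 -0.   ]
 [ 0.313  0.95  -0.002]
 [-0.    -0.002 -1.   ]]
pre target [535.825 127.85  210.   ] tool shift [-468.693 -360.093   81.939]
turn 59.94040541234699
```

```bash
python3 -m handwheel '[[[-35,-27,0],6],[[-70,-54,0],12],[[-105,-81,0],18],[[-140,-108,0],24],[[-175,-135,0],30],[[-210,-162,0],36],[[-245,-189,0],42],[[-280,-216,0],48],[[-315,-243,0],54],[[-350,-270,0],60]]' 0 40
cat > w.py <<'E'
from h import *
from scipy.spatial.transform import Rotation as Ro
import sys
th=-1.365;t=np.array([573.6,20.3]);R=np.array([[np.cos(th),-np.sin(th)],[np.sin(th),np.cos(th)]])
def rel(jx,jy,tipz):
    s=manip.state();T=Ro.from_rotvec(s['tcp_rot']).as_matrix()
    w=np.append(R@[jx,jy]+t,tipz+69.7)
    print('t',s['t'],'jig now',(s['ee_pos'][:2]-t)@R,'tipz',s['ee_pos'][2]-69.7,'shift',T.T@(w-s['ee_pos']),'turn',np.degrees(np.arctan2(T[1,1],T[0,1])-(th+np.pi/2)),'F',s['wrist_force'],'gap',s['finger_gap'],s['grip_force'])
if __name__=='__main__': rel(*map(float,sys.argv[1:4]))
E
python3 w.py -113 -15 140
```

```text
t: 1.1
ee_pos: [452.0, 249.4, 292.0]
tcp_rot: [-1.988, -2.433, 0.0]
wrist_force: [1.5, 0.8, -0.2]
finger_gap: 14.7
grip_force: 0.0
t 1.1 jig now [-249.151  -72.226] tipz 222.33929772273729 shift [-135.867   57.943   82.307] turn -0.2923956106384106 F [ 1.515  0.784 -0.178] gap 14.695017488617346 0.0
```

```bash
python3 -m handwheel '[[[-40,18,0],0],[[-80,36,0],0],[[-120,52,10],0],[[-136,58,40],0],[[-136,58,80],0],[[-136,58,82],0],[[-136,58,82],0]]'
python3 w.py -113 -15 60
python3 - <<'E'
from h import *
a=grab_frame('top')[175:285,125:285];b=grab_frame('scene')[130:250,120:280]
cv2.imwrite('pics/c1.png',np.hstack([cv2.resize(x,(400,300),interpolation=cv2.INTER_CUBIC) for x in(a,b)]))
E
```

```text
t: 1.8
ee_pos: [535.3, 130.1, 209.8]
tcp_rot: [-1.981, -2.437, 0.003]
wrist_force: [-0.4, -0.5, 0.5]
finger_gap: 0.4
grip_force: 0.0
t 1.8 jig now [-115.359  -15.095] tipz 140.12894209951315 shift [-2.337  0.28  80.129] turn -0.02012426779681304 F [-0.36  -0.521  0.454] gap 0.42846537823390934 0.0
```

View pics/c1.png

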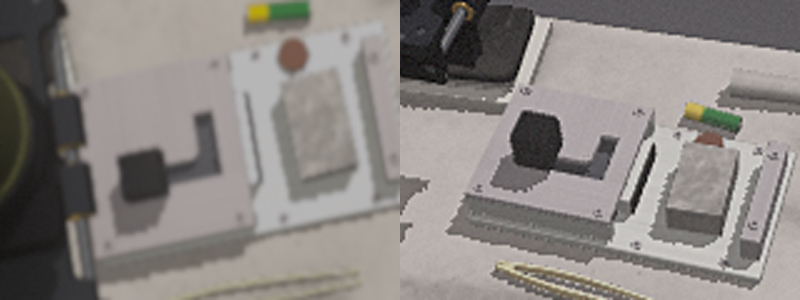

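The top half shows the knob at (143,175) still ahead of the gripper, whose body sits left of the gate plate; the way down is clear. Descending.

```bash
python3 -m handwheel '[[[0,0,30],0],[[0,0,60],0],[[0,0,80],0],[[0,0,80],0]]'
python3 -m handwheel '[[[-5,0,0],0],[[-10,0,0],0],[[-13,0,0],0],[[-16,0,0],0],[[-19,0,0],0],[[-22,0,0],0],[[-25,0,0],0],[[-28,0,0],0],[[-28,0,0],0]]'
python3 w.py -69 -15 60
```

```text
t: 2.3
ee_pos: [535.0, 130.4, 129.5]
tcp_rot: [-1.98, -2.437, 0.003]
wrist_force: [-1.2, -0.5, -0.7]
finger_gap: 0.6
grip_force: 0.0
t: 3.2
ee_pos: [542.0, 102.0, 130.4]
tcp_rot: [1.983, 2.436, 0.001]
wrist_force: [-0.0, 2.3, -0.1]
finger_gap: 0.6
grip_force: 0.7
t 3.2 jig now [-86.421 -14.265] tipz 60.691721008311035 shift [-17.421  -0.712   0.696] turn -0.07677132669678778 F [-0.012  2.311 -0.131] gap 0.5765664400844792 0.6742915324866772
```

```bash
python3 -m handwheel '[[[-3,0,0],0],[[-6,0,0],0],[[-9,0,0],0],[[-12,0,0],0],[[-15,0,0],0],[[-18,0,0],0],[[-21,0,0],0],[[-24,0,0],0],[[-27,0,0],0],[[-27,0,0],0]]'
python3 w.py -49.5 -15 60
python3 - <<'E'
from h import *
a=grab_frame('top')[175:285,145:305];b=grab_frame('scene')[130:250,140:300]
cv2.imwrite('pics/c2.png',np.hstack([cv2.resize(x,(400,300),interpolation=cv2.INTER_CUBIC) for x in(a,b)]))
E
```

```text
t: 4.2
ee_pos: [547.0, 77.1, 130.3]
tcp_rot: [-1.981, -2.436, -0.002]
wrist_force: [-0.1, 5.8, 0.1]
finger_gap: 0.2
grip_force: 2.6
t 4.2 jig now [-60.994 -14.404] tipz 60.58618468511459 shift [-11.495  -0.591   0.565] turn -0.02533361888026855 F [-0.098  5.847  0.091] gap 0.1754175620147257 2.591344378888607
```

View pics/c2.png

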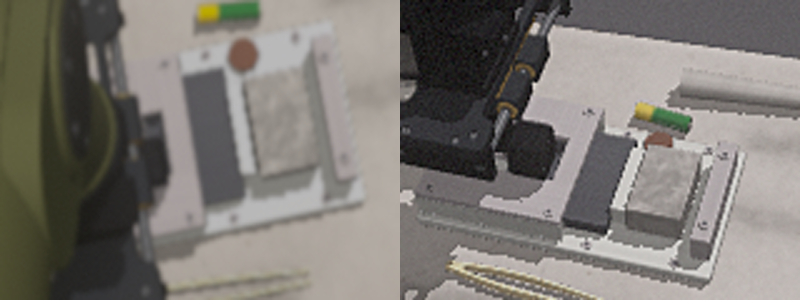

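Scene half: the jaw (600,185) has moved up close to the block (665,190), and the knob is ahead of the fingers, as planned. I continue gently.

```bash
python3 -m handwheel '[[[-2,0,0],0],[[-4,0,0],0],[[-6,0,0],0],[[-8,0,0],0],[[-10,0,0],0],[[-11,0,0],0],[[-12,0,0],0],[[-12,0,0],0]]'
python3 w.py -49.5 -15 60
python3 -m handwheel '[[[-1,0,0],0],[[-2,0,0],0],[[-3,0,0],0],[[-3,0,0],0]]'
python3 w.py -49.5 -15 60
```

```text
t: 5.1
ee_pos: [549.1, 67.3, 130.3]
tcp_rot: [-1.978, -2.436, -0.004]
wrist_force: [1.1, 8.8, 1.9]
finger_gap: 0.4
grip_force: 4.5
t 5.1 jig now [-51.035 -14.385] tipz 60.64407889146558 shift [-1.537 -0.616  0.638] turn 0.04967149989407047 F [1.052 8.836 1.897] gap 0.4071655463695724 4.476583153009415
t: 5.5
ee_pos: [549.2, 66.9, 130.4]
tcp_rot: [-1.975, -2.435, -0.007]
wrist_force: [-2.8, 13.4, 3.1]
finger_gap: 0.4
grip_force: 6.9
t 5.5 jig now [-50.612 -14.387] tipz 60.671408459361984 shift [-1.116 -0.615  0.663] turn 0.13784005163952237 F [-2.784 13.408  3.087] gap 0.42171163108311727 6.884331107139587
```

```bash
python3 -m handwheel '[[[-1,0,0],0],[[-2,0,0],0],[[-2,0,0],0]]'
python3 w.py -49.5 -15 60
python3 - <<'E'
from h import *
a=grab_frame('top')[180:270,195:300];b=grab_frame('scene')[165:245,180:285]
cv2.imwrite('pics/c3.png',np.hstack([cv2.resize(x,(400,320),interpolation=cv2.INTER_CUBIC) for x in(a,b)]))
E
```

```text
t: 5.8
ee_pos: [549.3, 66.6, 130.4]
tcp_rot: [-1.972, -2.435, -0.009]
wrist_force: [-3.8, 16.7, 4.0]
finger_gap: 0.4
grip_force: 8.5
t 5.8 jig now [-50.307 -14.335] tipz 60.73899793021762 shift [-0.812 -0.667  0.732] turn 0.1955252182272166 F [-3.827 16.691  3.985] gap 0.3608263025167042 8.485787808895111
```

View pics/c3.png

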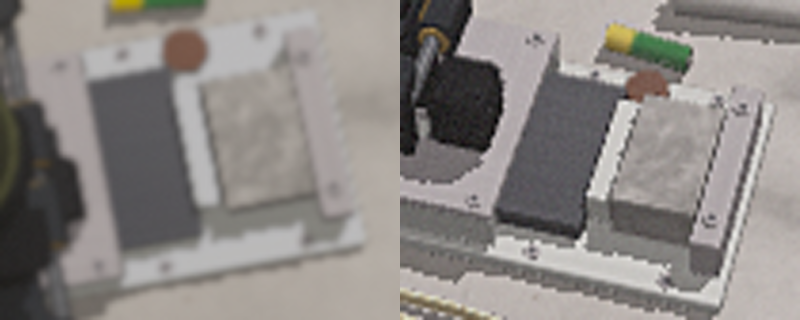

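The jaw's white face is against the block, and the block's far edge meets the fence (top half about (298–325, 80–190)). The force rises with no further travel, so this is the hard stop. I back off and lift.

```bash
python3 -m handwheel '[[[8,0,0],0],[[20,0,0],0],[[28,0,0],0],[[28,0,-25],0],[[28,0,-50],0],[[28,-25,-50],0],[[28,-60,-50],0],[[10,-62,-50],0],[[10,-62,-50],0]]'
python3 w.py -26 -62 60
python3 - <<'E'
from h import *
a=grab_frame('top')[180:270,165:300];b=grab_frame('scene')[145:245,150:285]
cv2.imwrite('pics/c4.png',np.hstack([cv2.resize(x,(400,300),interpolation=cv2.INTER_CUBIC) for x in(a,b)]))
E
```

```text
t: 6.8
ee_pos: [487.3, 53.9, 180.3]
tcp_rot: [1.987, 2.433, -0.001]
wrist_force: [0.9, -1.0, 0.5]
finger_gap: 0.0
grip_force: 0.0
t 6.8 jig now [-50.477 -77.622] tipz 110.55995006143492 shift [-24.36   15.741  50.579] turn -0.26492662431568487 F [ 0.868 -0.971  0.522] gap 0.01046183433518267 0.0
```

View pics/c4.png

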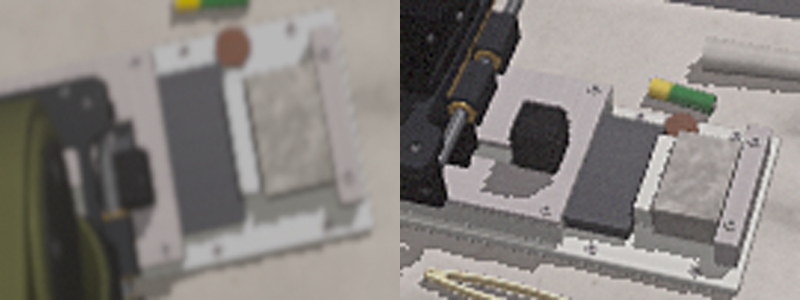

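The scene half shows the knob free at (540,137) at the corner, with the gripper lifted behind it. Next I go across and down on its -y side.

```bash
python3 -m handwheel '[[[-12,4,0],0],[[-24,8,0],0],[[-24,8,25],0],[[-24,8,50],0],[[-24,8,50],0]]'
python3 w.py -26 -30 60
python3 -m handwheel '[[[0,4,0],0],[[0,8,0],0],[[0,12,0],0],[[0,15,0],0],[[0,18,0],0],[[0,21,0],0],[[0,24,0],0],[[0,24,0],0]]'
python3 w.py -26 -15 60
```

```text
t: 7.4
ee_pos: [498.8, 35.0, 127.3]
tcp_rot: [-1.98, -2.435, 0.009]
wrist_force: [-0.3, 0.6, -0.6]
finger_gap: 0.4
grip_force: 0.0
t 7.4 jig now [-29.637 -70.236] tipz 57.56514887798035 shift [-3.617 40.221 -2.692] turn -0.031556373819844906 F [-0.251  0.583 -0.638] gap 0.361628230148778 0.0
t: 8.2
ee_pos: [524.5, 39.6, 130.3]
tcp_rot: [1.982, 2.437, 0.0]
wrist_force: [0.5, 0.1, -0.1]
finger_gap: 0.3
grip_force: 0.0
t 8.2 jig now [-28.951 -44.16 ] tipz 60.609438986067275 shift [-2.925 29.163  0.62 ] turn -0.050132167290258926 F [ 0.516  0.078 -0.055] gap 0.2906895307362836 0.0
```

```bash
python3 -m handwheel '[[[0,3,0],0],[[0,6,0],0],[[0,9,0],0],[[0,11,0],0],[[0,13,0],0],[[0,15,0],0],[[0,15,0],0]]'
python3 w.py -26 -15 60
python3 -m handwheel '[[[0,2,0],0],[[0,4,0],0],[[0,6,0],0],[[0,8,0],0],[[0,10,0],0],[[0,12,0],0],[[0,12,0],0]]'
python3 w.py -26 -15 60
```

```text
t: 8.9
ee_pos: [538.9, 42.7, 130.2]
tcp_rot: [1.983, 2.437, 0.0]
wrist_force: [-0.6, 0.1, -0.9]
finger_gap: 0.6
grip_force: 0.3
t 8.9 jig now [-28.973 -29.373] tipz 60.457470873002265 shift [-2.959 14.375  0.459] turn -0.05426735483438685 F [-0.598  0.139 -0.854] gap 0.587900588222517 0.31273632659576833
t: 9.6
ee_pos: [550.9, 45.1, 130.2]
tcp_rot: [1.982, 2.437, 0.001]
wrist_force: [0.2, 0.1, -0.8]
finger_gap: 0.2
grip_force: 0.4
t 9.6 jig now [-28.925 -17.158] tipz 60.54105732450991 shift [-2.923  2.161  0.543] turn -0.053628776688731554 F [ 0.186  0.055 -0.763] gap 0.16687082211542778 0.37551487097516656
```

Run:
```python
from h import *
a=grab_frame('top')[180:270,165:300];b=grab_frame('scene')[145:245,150:285]
cv2.imwrite('pics/c5.png',np.hstack([cv2.resize(x,(400,300),interpolation=cv2.INTER_CUBIC) for x in(a,b)]))
```

```text
(no output)
```

View pics/c5.png

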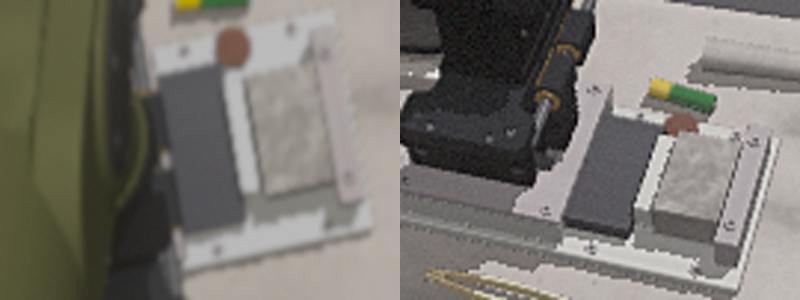

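The gripper hides the knob in this picture, and the jaw and block are unchanged. I push on and let the force tell.

```bash
python3 -m handwheel '[[[0,2,0],0],[[0,4,0],0],[[0,4,0],0]]'
python3 w.py -26 -15 60
python3 -m handwheel '[[[0,2,0],0],[[0,3,0],0],[[0,3,0],0]]'
python3 w.py -26 -15 60
```

```text
t: 10.0
ee_pos: [554.8, 45.9, 130.4]
tcp_rot: [1.982, 2.437, 0.001]
wrist_force: [-0.9, 0.2, 1.0]
finger_gap: 0.2
grip_force: 0.4
t 10.0 jig now [-28.872 -13.144] tipz 60.689926898097994 shift [-2.874 -1.853  0.689] turn -0.05577786230014841 F [-0.886  0.177  1.04 ] gap 0.17357786549220836 0.37655416410416365
t: 10.3
ee_pos: [557.7, 46.4, 130.4]
tcp_rot: [1.983, 2.437, 0.001]
wrist_force: [-0.4, 1.3, -0.2]
finger_gap: 0.8
grip_force: 0.5
t 10.3 jig now [-28.844 -10.262] tipz 60.66002935626351 shift [-2.848 -4.735  0.658] turn -0.057824959618473636 F [-0.397  1.281 -0.199] gap 0.8183236846822062 0.45351787470281124
```

```bash
python3 -m handwheel '[[[0,2,0],0],[[0,4,0],0]]'
python3 w.py -26 -8 60
python3 -m handwheel '[[[0,2,0],0],[[0,3,0],0]]'
python3 w.py -26 -8 60
```

```text
t: 10.5
ee_pos: [561.2, 47.2, 130.3]
tcp_rot: [-1.982, -2.437, 0.001]
wrist_force: [-5.7, -1.1, 4.1]
finger_gap: 0.4
grip_force: 3.5
t 10.5 jig now [-28.878  -6.676] tipz 60.57104820348671 shift [-2.879 -1.321  0.572] turn -0.0534094642887818 F [-5.713 -1.092  4.102] gap 0.3756754062265321 3.478037460761243
t: 10.7
ee_pos: [561.7, 47.3, 129.7]
tcp_rot: [-1.98, -2.433, 0.008]
wrist_force: [-11.1, -1.6, 7.2]
finger_gap: 0.2
grip_force: 5.5
t 10.7 jig now [-28.822  -6.105] tipz 60.04962147314417 shift [-2.824 -1.891  0.061] turn -0.06604393683823959 F [-11.069  -1.592   7.204] gap 0.22378240032278704 5.450055822730064
```

Hard stop reached: 11 N with almost no motion. I push a little more, then retract to check.

```bash
python3 -m handwheel '[[[0,1,0],0],[[0,1,0],0]]'
python3 -m handwheel '[[[0,-8,0],0],[[0,-25,0],0],[[0,-40,0],0],[[0,-40,-40],0],[[0,-50,-90],0],[[30,-50,-130],0],[[75,-50,-150],0],[[120,-50,-150],0],[[150,-50,-150],0],[[150,-50,-150],0]]'
python3 - <<'E'
from h import *
a=grab_frame('top')[180:270,165:300];b=grab_frame('scene')[145:245,150:285]
cv2.imwrite('pics/c6.png',np.hstack([cv2.resize(x,(400,300),interpolation=cv2.INTER_CUBIC) for x in(a,b)]))
E
```

```text
t: 10.9
ee_pos: [561.9, 47.3, 129.6]
tcp_rot: [-1.979, -2.432, 0.01]
wrist_force: [-11.5, -1.0, 8.1]
finger_gap: 0.7
grip_force: 5.9
t: 11.9
ee_pos: [484.5, 190.7, 280.7]
tcp_rot: [-1.972, -2.445, -0.006]
wrist_force: [0.6, 0.4, 0.1]
finger_gap: 0.5
grip_force: 0.0
```

View pics/c6.png

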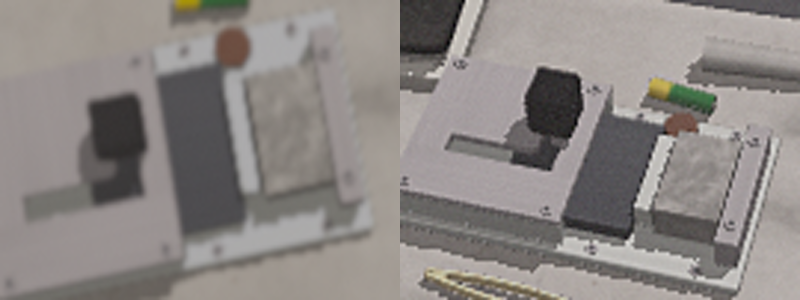

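The knob now sits at the short leg's end (top half about (118,125)), with the jaw tight on the block and the block against the fence. A quick numeric check of the knob position follows.

Run:
```python
from h import *
th,t=-1.373,np.array([573.9,19.3]);R=np.array([[np.cos(th),-np.sin(th)],[np.sin(th),np.cos(th)]])
g=cv2.cvtColor(grab_frame('top'),cv2.COLOR_BGR2GRAY)
Q=[(90,98),(137,93),(147,152),(95,158)]
w=np.array([ray('top',165+a/2.963,180+b/3.333,78)[:2] for a,b in Q]);j=(w-t)@R
print(j.round(1).tolist(),j.mean(0)); print(manip.state()['t'],manip.state()['qvel'])
```

```text
[[-37.0, 30.6], [-9.0, 28.1], [-8.3, -4.0], [-39.3, -1.5]] [-23.397  13.305]
12.05 [ 0.015 -0.004  0.018  0.003 -0.001  0.008  0.   ]
```

The raw y of 13.3, corrected for the 1.7 mm bias seen at the start, gives about 15.0, which is the locked end.

```bash
python3 -c "
from rig import order
print(order.close_job())"
```

```text
the job is handed in; nothing more can be done
None
```

The job is handed in: the camera check puts the block against the end fence and the knob at the locked end of the short leg (y ≈ +15 mm), about 12 s in, with the arm clear of everything and no verdict returned.

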